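# Load the resin prints into the curing box and start it

### The arm

A 7-joint arm with a two-finger parallel gripper is mounted at the origin on the work surface. World frame = base frame: x ahead of the robot, y to its left, z up, the work surface at z = 0. Lengths are in m, angles in rad, forces in N, time in s.
With the tool pointing down it reaches from about 0.35 to 0.9 m from the base axis. Payload 19.9 kg.
Tool frame: the origin (TCP) lies on the centre line of the jaws, within the pads' length; the fingertips stand 22 mm ahead of it and the grasp point (between the pads) lies 3 mm ahead of it (robot.tcp_to_tips is the distance from the TCP to the fingertips, in m); z points along the fingers, y is the line along which they close (so a half turn about z gives the same grasp; the last joint's range is limited). The gripper opens to 94 mm and grips with 3 to 60 N. Pads are 16 mm wide; open, the fingers measure 119 mm over their backs; the gripper's body (75 mm by 177 mm) begins 78 mm behind the grasp point.
Start: joints at [1.149, 0.417, -0.01, 1.614, 0.005, 1.111, -0.053], TCP at [0.232, -0.58, 0.227] pointing down, gripper open.
Joint ranges: [-2.81, 2.81], [-0.39, 2.02], [-1.27, 1.25], [0.06, 2.57], [-1.19, 4.33], [0.19, 2], [-2.82, 2.82]. Speed limits (rad/s): [1.89, 1.89, 2.39, 2.39, 3.01, 3.01, 3.01].

### API

Orientations are given as a 3x3 rotation matrix whose columns are the frame's x, y, z axes.
In Python, from rig import robot, grab_frame, camera_info, recognise, cut_out, tip_of, readout gives the robot as it stands. Calls block until the motion is done:
- robot.move_ptp(position, orientation): joint-space move of the TCP to a pose.
- robot.move_linear(position, velocity=0.15, frame=None, threshold=None): straight line of the TCP; frame=None keeps the orientation; velocity is the mean speed in m/s. With threshold (N) it stops when the force on the tool has changed by that much, and returns True; else False.
- robot.goto_joints(angles): joint-space move.
- robot.gripper_to(opening): finger opening in m; the grip force is fixed at half the most; returns when the fingers have stopped.
- robot.pause(seconds).
- robot.ik(position, orientation): joint angles nearest the present ones, or None.
- grab_frame(name): name is "scene" or "top" or "wrist"; returns (picture, depth): 420x560x3 uint8, red, green, blue; 420x560 float32, m along the optical axis (not along the pixel's ray), 0 where there is no reading.
- camera_info(name): a dict with "fx", "fy", "cx", "cy" (pixels), "rvec" (rotation vector, rad) and "tvec" (3), from world to camera coordinates, as OpenCV has them. Camera axes: x right, y down, z forward; pixel columns grow to the right and rows downward; lengths in m; the calibration is good to about 2 mm. A picture is of the moment at which its call begins: read the wrist's pose just before it. camera_info takes no time and is no camera call; for the wrist camera it gives the pose at the moment of the call.
A pose or a line that the arm cannot do raises robot.PlanningError and nothing moves.
- robot.sign_off(): hands the job in; it is judged then, once.
Trained networks look in the newest picture that a camera, given by its name, has taken for a name from the list of things; names that differ only in an ending like _2 or _b are one class to them, and where a whole thing is asked for, a point or a joint stands for the part that bears it (a point fixed in the world has none). Each returns a list of dicts, best first, with "p" (0 to 1); they miss things now and then, are a little off and sometimes report something else, mostly with a low value. They report only what shows in the picture. A call takes as long as a camera call.
- recognise(camera, query): "pixel" ([row, column] in pixels, amid what is visible of it).
- cut_out(camera, query): "pixels" (420x560 bool, what is visible of it) and "pixel" ([row, column] in pixels, amid what is visible of it).
- tip_of(camera, query): "pixel" ([row, column] in pixels: a listed point, or the origin of a listed thing).
Readings, each from a call of its own:
- readout.get_time(): time.
- readout.get_qpos(): joint angles.
- readout.get_joint_vel(): joint speeds.
- readout.get_effort(): joint torques, N m.
- readout.get_ee_pos(): TCP position.
- readout.get_tool_rot(): TCP orientation.
- readout.get_force(): force on the tool from outside, world axes, zero at the start.
- readout.get_moment(): the same for the moment, N m.
- readout.get_opening(): finger opening in m.
- readout.get_grasp_force(): force on a finger pad.
Only numpy, scipy, OpenCV 4.12 (cv2) and the standard library are available. Lean on these libraries where they do the work, as an engineer would, in place of code of your own. Each camera call takes 0.05 s, during which the arm holds its last target. There are 200 camera calls.

### The job

Take the sanding block off the lid of the curing box and lay it down flat anywhere free on the desk. Then lift each window panel up and off its hook on the drip stand, and take each little tower from the mat, and push them all down through the sprung flap of the box so that they are inside and the flap has sprung shut. When the last one is in, press the start button on the box fully down and let go; leave the mug, bottles and putty standing where they are.

Things in the scene. Friction and masses are not known exactly. Their poses are not given: they have to be found in the camera images.
- box: Curing box, fixed: grey walls (5 mm), black lid, orange flap. 170 (x) by 200 (y) by 180 mm high, inside floor 12 mm above the table. Origin: centre of its underside on the table. The lid (top at z = 180 mm) has an opening 64 mm along box x by 120 mm along box y, filled by the flap.
- slot (a point): Centre of that opening, level with the lid's top (box x = 0, y = -30 mm, z = 180 mm); axes as the box. A part laid on the flap does not go in; one pushed down through it holds it open and may be pinched by it until pushed on. Once clear of the flap it drops to the box floor.
- flap (a joint): Angle (rad) of the sprung flap, 60 by 116 mm, hinged along the box +x side of the opening. 0 = shut, level with the lid; it is pushed open downward into the box (up to 1.5, nearly straight down, free edge on the -x side) and springs shut by itself. Light spring: 0.035 N m, 0.6 N at the free edge.
- start (a joint): Travel (m) of the start button, a white push button 24 mm wide on the box lid; 0 = up, 0.006 = fully down (about 4 N), springs back.
- start_top (a point): Centre of the top face of the start button (box x = 0, y = 68 mm), where it is pressed from above.
- stand: Fixed wire drip stand, white base plate 120 x 280 x 10 mm. Origin: on the table under the middle panel. A steel bar along y at x = 62, z = 140 mm on posts at y = +-132 carries three hooks at y = -90, 0, 90, each a loop of 5 mm wire 14 mm wide. It runs level toward stand -x at z = 140 to x = -18, turns up there and ends at z = 152.5; a 14 mm wide collar sits at x = 18 to 21.
- panel1: Grey resin-printed panel, 10 (x) x 46 (y) x 88 mm (z), 50 g, on the hook at stand y = -90 mm by the 26 mm square window near its top (54 to 80 mm up). Origin: centre of its lower edge. To come off it must rise about 15 mm (10 to 20), then go out toward stand -x by 30 mm or more. Grip its width from above, a finger each side. May be absent (None).
- panel2: Grey resin-printed panel, 10 (x) x 46 (y) x 88 mm (z), 50 g, on the hook at stand y = 0 mm by the 26 mm square window near its top (54 to 80 mm up). Origin: centre of its lower edge. To come off it must rise about 15 mm (10 to 20), then go out toward stand -x by 30 mm or more. Grip its width from above, a finger each side. May be absent (None).
- panel3: Grey resin-printed panel, 10 (x) x 46 (y) x 88 mm (z), 50 g, on the hook at stand y = 90 mm by the 26 mm square window near its top (54 to 80 mm up). Origin: centre of its lower edge. To come off it must rise about 15 mm (10 to 20), then go out toward stand -x by 30 mm or more. Grip its width from above, a finger each side. May be absent (None).
- tower1: Grey resin-printed round tower standing on the mat: shaft 34 mm across, heavy foot 48 mm across and 10 mm high, 66 mm high with its battlements (shaft 60), about 70 g. Origin: centre of its underside. May be absent (None).
- tower2: Grey resin-printed round tower standing on the mat: shaft 34 mm across, heavy foot 48 mm across and 10 mm high, 66 mm high with its battlements (shaft 60), about 70 g. Origin: centre of its underside. May be absent (None).
- sander: Cork sanding block, 90 (x) x 55 (y) x 25 mm high, 80 g, at first lying on the box lid across the flap (both ends on the lid, 180 mm up), its length roughly along box x. Origin: centre of its underside.
- mug: Bystander: white mug, 84 mm wide and 85 mm high. Origin: centre of its underside.
- putty: Bystander: blue lump of putty, 42 mm wide, 24 mm high. Origin: centre of its underside.
- dropper1: Bystander: paint dropper bottle, 26 mm wide, 70 mm high. Origin: centre of its underside.
- dropper2: Bystander: paint dropper bottle, 26 mm wide, 70 mm high. Origin: centre of its underside.
- thinner: Bystander: white plastic bottle, 44 mm wide, 100 mm high. Origin: centre of its underside.

How it is judged:
On the way, in this order (a step that is already met when the one before it is completed fails the run):
1. all the prints are inside the box and the flap is shut (x of panel1 in the frame of box between -0.085 and 0.085 m and y of panel1 in the frame of box between -0.1 and 0.1 m and z of panel1 in the frame of box between 0 and 0.165 m and x of panel2 in the frame of box between -0.085 and 0.085 m and y of panel2 in the frame of box between -0.1 and 0.1 m and z of panel2 in the frame of box between 0 and 0.165 m and x of panel3 in the frame of box between -0.085 and 0.085 m and y of panel3 in the frame of box between -0.1 and 0.1 m and z of panel3 in the frame of box between 0 and 0.165 m and x of tower1 in the frame of box between -0.085 and 0.085 m and y of tower1 in the frame of box between -0.1 and 0.1 m and z of tower1 in the frame of box between 0 and 0.165 m and x of tower2 in the frame of box between -0.085 and 0.085 m and y of tower2 in the frame of box between -0.1 and 0.1 m and z of tower2 in the frame of box between 0 and 0.165 m and value of joint flap below 0.08 rad), for 0.2 s.
2. the start button is pressed down (value of joint start above 0.0045 m), for 0.05 s.
At the end, for the whole second after the job is handed in: Every panel and tower present is at rest inside the box below its lid; flap shut (within 0.08 rad); start button, pressed 4.5 mm or more after the last print went in, up again (within 2 mm); sanding block at rest flat on the desk (tilt under 0.15 rad, origin less than 35 mm up) (all of step 1 and value of joint start below 0.002 m and height (world z) of sander below 0.035 m and (angle between sander's own z axis and vertical below 0.15 rad or angle between sander's own z axis and vertical above 2.99 rad) and linear speed of each of sander, panel1, panel2, panel3, tower1, tower2 below 0.03 m/s); the robot touches nothing.
It fails at once if a bystander is moved by more than 4 cm or knocked over (distance of any of mug, putty, dropper1, dropper2, thinner from where it was at the start of the episode above 0.04 m or angle between any of mug, putty, dropper1, dropper2, thinner's own z axis and vertical above 0.6 rad).
Of panel1, panel2, panel3, tower1, tower2 only 3 to 4 are there at a start; the rules pass over those that are not, and their reading is None.
At some moment in a run one of tower1, tower2 may be knocked a few centimetres aside while the robot is not near it.
It also fails if it takes over 210 s, if anything falls off the work surface, if the arm or the gripper's body presses on something with over 40 N, if the wrist force passes 120 N, or if a joint passes its speed limit or range.

## Working session

There is one attempt and no reset: what is moved stays moved. The work goes in short steps, each a Python script; the robot and the scene stay as the last script left them, time stands still between calls to the robot, and variables do not carry over. Pictures are saved under pics/ and viewed, at most 14 in all, crops included, and the job is handed in when it is done.

```bash
mkdir -p pics; ls
cat > h.py <<'E'
import numpy as np, cv2
from rig import robot, grab_frame, camera_info, recognise, cut_out, tip_of, readout
def save(n,f):
    im,d=grab_frame(n); cv2.imwrite('pics/'+f,im[:,:,::-1]); np.save('pics/'+f[:-4]+'_d.npy',d); return im,d
def cam(n):
    c=camera_info(n); R=cv2.Rodrigues(np.array(c['rvec'],float))[0]; return c,R,np.array(c['tvec'],float).ravel()
def cloud(n,d):
    c,R,t=cam(n); v,u=np.mgrid[:d.shape[0],:d.shape[1]]
    P=np.stack([(u-c['cx'])/c['fx']*d,(v-c['cy'])/c['fy']*d,d],-1)
    W=(P-t)@R; W[d<=0]=np.nan; return W
def Rz(yaw):  # tool down, tool y axis along world (-sin yaw, cos yaw)... closing line at angle yaw
    c,s=np.cos(yaw),np.sin(yaw); y=np.array([c,s,0]); z=np.array([0,0,-1.]); return np.stack([np.cross(y,z),y,z],1)
E
python3 - <<'E'
from h import *
for n in ('scene','top'):
    im,d=save(n,n+'0.png'); W=cloud(n,d); np.save('pics/%s0_w.npy'%n,W)
    c,R,t=cam(n); print(n,'campos',(-R.T@t).round(3),'fx',c['fx'])
    for q in ('box','slot','start_top','stand','panel1','tower1','sander','mug','putty','dropper1','thinner'):
        if q in('slot','start_top'):
            r=tip_of(n,q)
            for k in r[:2]:
                p=np.round(k['pixel']).astype(int); print(n,q,round(k['p'],2),p,W[tuple(p)].round(3))
        else:
            for k in cut_out(n,q)[:4]:
                w=W[k['pixels']]; print(n,q,round(k['p'],2),np.round(k['pixel']),k['pixels'].sum(),np.nanmedian(w,0).round(3),np.nanpercentile(w,2,axis=0).round(3),np.nanpercentile(w,98,axis=0).round(3))
print(readout.get_time(),readout.get_tool_rot().round(2))
E
```

```text
pics
rig.py
scene campos [1.138 0.272 0.731] fx 398.1606753644639
scene box 0.86 [257. 402.] 11342 [0.623 0.253 0.167] [0.47  0.141 0.009] [0.644 0.336 0.19 ]
scene slot 0.66 [221 384] [0.576 0.205 0.203]
scene slot 0.59 [219 378] [0.576 0.193 0.204]
scene start_top 0.6 [226 437] [0.545 0.297 0.201]
scene start_top 0.43 [221 383] [0.578 0.203 0.204]
scene stand 0.78 [200. 190.] 3897 [ 0.538 -0.309  0.009] [ 0.447 -0.448 -0.   ] [ 0.58  -0.175  0.144]
scene panel1 0.9 [170. 186.] 337 [ 0.516 -0.306  0.113] [ 0.397 -0.399  0.   ] [ 0.531 -0.287  0.15 ]
scene panel1 0.61 [180. 218.] 389 [ 0.512 -0.213  0.11 ] [ 0.502 -0.245  0.063] [ 0.515 -0.197  0.15 ]
scene panel1 0.36 [317. 284.] 2384 [0.756 0.075 0.046] [0.713 0.041 0.001] [0.821 0.12  0.085]
scene tower1 0.97 [269. 276.] 491 [0.645 0.004 0.035] [ 0.619 -0.019  0.002] [0.656 0.02  0.066]
scene tower1 0.64 [211. 310.] 386 [0.445 0.005 0.035] [ 0.421 -0.019  0.002] [0.456 0.022 0.065]
scene tower1 0.5 [200. 190.] 3711 [ 0.538 -0.303  0.009] [ 0.452 -0.444 -0.   ] [ 0.58  -0.174  0.144]
scene sander 0.65 [218. 375.] 1214 [0.567 0.19  
[... 1619 characters left out ...]
.506 0.159 0.179] [0.595 0.221 0.209]
top mug 0.68 [156. 237.] 943 [0.762 0.079 0.016] [0.71  0.04  0.001] [0.815 0.117 0.087]
top putty 0.51 [234. 270.] 158 [ 0.538 -0.001  0.021] [ 0.521 -0.018  0.009] [0.558 0.019 0.027]
top dropper1 0.68 [242. 353.] 117 [ 0.506 -0.218  0.15 ] [ 0.498 -0.242  0.008] [ 0.512 -0.198  0.154]
top dropper1 0.55 [277. 319.] 83 [ 0.415 -0.136  0.045] [ 0.401 -0.151  0.013] [ 0.425 -0.126  0.068]
top dropper1 0.39 [162. 291.] 82 [ 0.734 -0.074  0.045] [ 0.724 -0.087  0.014] [ 0.748 -0.063  0.066]
top thinner 0.55 [176. 319.] 232 [ 0.691 -0.148  0.07 ] [ 0.676 -0.171  0.026] [ 0.715 -0.131  0.102]
1.2 [[ 0.93  0.37 -0.  ]
 [ 0.37 -0.93  0.  ]
 [-0.   -0.   -1.  ]]
```

View pics/top0.png

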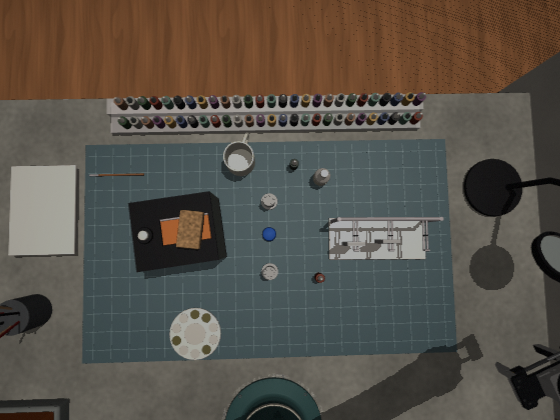

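View pics/scene0.png

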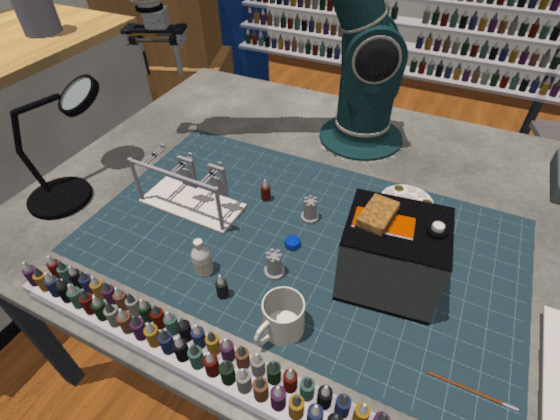

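Run:
```python
from h import *
W=np.load('pics/top0_w.npy'); z=W[...,2]
def rect(m,name):
    p=(W[m][:,:2]*1000).astype(np.float32); print(name,len(p),cv2.minAreaRect(p), p.mean(0).round(1))
reg=lambda x0,x1,y0,y1,z0,z1:(W[...,0]>x0)&(W[...,0]<x1)&(W[...,1]>y0)&(W[...,1]<y1)&(z>z0)&(z<z1)
rect(reg(.42,.68,.1,.36,.17,.186),'lid')
rect(reg(.42,.68,.1,.36,.198,.212)&(W[...,1]<.26),'sander')
rect(reg(.42,.68,.27,.36,.186,.215),'button')
for y in (-.4,-.31,-.215): rect(reg(.49,.53,y-.045,y+.045,.143,.16),'panel%g'%y)
rect(reg(.42,.62,-.5,-.13,.005,.016),'base')
rect(reg(.40,.47,-.04,.04,.05,.075),'towA'); rect(reg(.60,.67,-.04,.04,.05,.075),'towB')
print(W[reg(.42,.68,.27,.36,.186,.215)][:,2].max())
rect(reg(.54,.62,-.5,-.13,.13,.16),'bar')
```

```text
lid 4603 ((548.71142578125, 233.24737548828125), (170.04876708984375, 201.55697631835938), 7.2187089920043945) [548.  237.5]
sander 878 ((552.0145263671875, 188.6587677001953), (56.002227783203125, 89.84772491455078), 82.70651245117188) [551.6 188. ]
button 228 ((506.6135559082031, 300.56024169921875), (37.76466751098633, 105.91586303710938), 87.0721664428711) [539.7 298.2]
panel-0.4 28 ((509.472900390625, -399.77862548828125), (38.33958053588867, 12.026674270629883), 2.5746116638183594) [ 510.3 -400.4]
panel-0.31 89 ((511.5636901855469, -310.3236083984375), (37.808349609375, 36.37145233154297), 42.41933059692383) [ 510.9 -309.7]
panel-0.215 101 ((506.5115966796875, -220.4554901123047), (37.19683074951172, 35.4827995300293), 46.21533203125) [ 506.6 -220.3]
base 3323 ((520.3090209960938, -314.33111572265625), (368.40484619140625, 198.71121215820312), 89.7176742553711) [ 513.7 -308.8]
towA 128 ((433.2967529296875, 1.0942974090576172), (32.67709732055664, 32.001644134521484), 88.12004089355469) [432.6   1.3]
towB 122 ((633.1995239257812, -1.8594894409179688), (30.458524703979492, 33.2552604675293), 89.17206573486328) [632.7  -1.6]
0.20718582802678726
bar 531 ((555.6268310546875, -311.956298828125), (273.06512451171875, 33.49443054199219), 88.73078155517578) [ 564.9 -310.1]
```

The top view shows two panels on the stand, on the middle hook (row 241, col 386) and the +y hook (row 243, col 351). The hook at y = -0.40 is empty. Both towers are there, at (203,270) and (270,267), with the putty between them. The sander lies across the orange flap at (230,190). The scene view agrees. I'll move the sander first.

```bash
cat >> h.py <<'E'
BC=np.array([.5487,.2332]); BY=np.radians(7.2)
def box(x,y,z=0):
    c,s=np.cos(BY),np.sin(BY); return np.array([BC[0]+c*x-s*y,BC[1]+s*x+c*y,z])
def best(p,yaw):
    q0=np.array(readout.get_qpos()); o=[]
    for a in (yaw,yaw+np.pi):
        q=robot.ik(p,Rz(a))
        if q is not None: o.append((np.abs(np.array(q)-q0).max(),a))
    return Rz(min(o)[1])
def over(x,y,yaw,z=.34):
    p=np.array(readout.get_ee_pos())
    if p[2]<z-.01: robot.move_linear([p[0],p[1],z],.25)
    robot.move_ptp([x,y,z],best([x,y,z],yaw))
def down(z,v=.15,th=None):
    p=readout.get_ee_pos(); return robot.move_linear([p[0],p[1],z],v,threshold=th)
def stat(s=''):
    print(s,'t',round(readout.get_time(),1),'open',round(readout.get_opening(),4),'gf',np.round(readout.get_grasp_force(),1),'F',np.round(readout.get_force(),1),'p',np.round(readout.get_ee_pos(),3),flush=True)
E
python3 - <<'E'
from h import *
over(.5515,.189,np.radians(82.7)); stat()
robot.gripper_to(.08)
down(.23,.25); print(down(.207,.05,8)); stat()
robot.gripper_to(.03); stat('grip')
down(.34,.2); stat('up')
over(.36,-.30,np.radians(90)); stat()
down(.06,.25); print(down(.027,.05,6)); stat('placed')
robot.gripper_to(.08); down(.2,.25)
over(.46,-.262,np.radians(90),.33); stat()
im,d=save('wrist','w1.png'); np.save('pics/w1_w.npy',cloud('wrist',d))
save('top','top1.png')
E
```

```text
t 4.7 open 0.0942 gf 0.0 F [ 0.5  1.1 -0.3] p [0.552 0.188 0.34 ]
False
 t 6.4 open 0.0801 gf 0.0 F [-0.4 -0.1  0.4] p [0.552 0.19  0.207]
grip t 6.9 open 0.0548 gf 30.0 F [-1.2  0.   2.2] p [0.552 0.19  0.207]
up t 7.7 open 0.0547 gf 30.0 F [-1.   0.3 -1. ] p [0.552 0.189 0.339]
 t 9.6 open 0.0548 gf 30.0 F [-0.1  0.3  0.3] p [ 0.361 -0.299  0.34 ]
True
placed t 11.5 open 0.0545 gf 30.0 F [-0.6  0.1  5.1] p [ 0.361 -0.299  0.027]
 t 14.1 open 0.0802 gf 0.0 F [ 0.3 -0.3  0.3] p [ 0.46  -0.261  0.328]
```

View pics/w1.png

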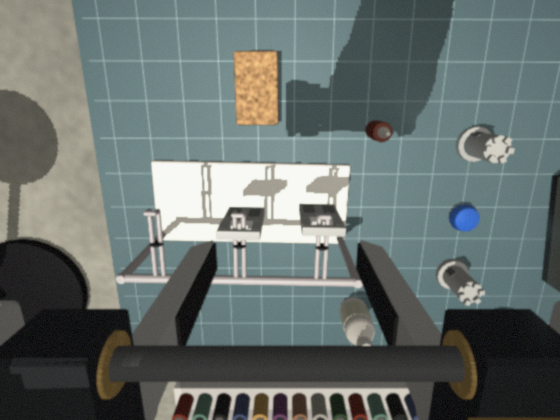

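The sander lies flat on the mat (row 88, col 257). The panels hang at about (222,242) and (219,322), with hook tips showing through their windows. I'll measure their top edges from the point cloud.

```bash
python3 - <<'E'
from h import *
im=cv2.imread('pics/w1.png').astype(int)
W=np.load('pics/w1_w.npy')
for n,c0,c1 in (('p2',212,272),('p3',292,352)):
    S=W[195:250,c0:c1].reshape(-1,3); S=S[(S[:,2]>.06)&(S[:,0]<.525)]
    print(n,len(S),'zmax',np.percentile(S[:,2],[50,90,99]).round(4))
    for zl,zh in ((.146,.16),(.08,.14)):
        T=S[(S[:,2]>zl)&(S[:,2]<zh)]; print(zl,len(T),T.mean(0).round(4),np.percentile(T,[1,99],axis=0).round(4).tolist())
        r=cv2.minAreaRect((T[:,:2]*1000).astype(np.float32)); print(r)
T=W[(W[...,2]>.13)&(W[...,2]<.15)&(W[...,0]>.55)&(W[...,0]<.6)&(W[...,1]<-.17)&(W[...,1]>-.46)]
print('bar',np.polyfit(T[:,1],T[:,0],1),T.min(0),T.max(0))
E
python3 - <<'E'
import cv2
im=cv2.imread('pics/w1.png')[190:290,110:370]
cv2.imwrite('pics/w1c.png',cv2.resize(im,None,fx=3,fy=3,interpolation=cv2.INTER_CUBIC))
E
```

```text
p2 1493 zmax [0.1423 0.152  0.3102]
0.146 529 [ 0.5062 -0.3105  0.151 ] [[0.4846, -0.3331, 0.1464], [0.524, -0.2882, 0.1541]]
((507.6866455078125, -309.57647705078125), (40.17110061645508, 39.9786376953125), 48.887203216552734)
0.08 547 [ 0.506  -0.3087  0.1112] [[0.5033, -0.3335, 0.0809], [0.5231, -0.2882, 0.1394]]
((513.47802734375, -311.21539306640625), (46.1368293762207, 20.473979949951172), 89.5057601928711)
p3 1436 zmax [0.1412 0.1516 0.1531]
0.146 525 [ 0.5025 -0.2212  0.1508] [[0.4868, -0.2439, 0.1463], [0.5105, -0.1989, 0.1535]]
((505.160888671875, -221.08131408691406), (40.35332489013672, 35.367164611816406), 49.146751403808594)
0.08 574 [ 0.5015 -0.2221  0.1093] [[0.4991, -0.2441, 0.0812], [0.5102, -0.1986, 0.1397]]
((503.99468994140625, -223.19424438476562), (39.16348648071289, 32.517494201660156), 57.0396842956543)
bar [0.02249261 0.57122132] [ 0.55005102 -0.44963061  0.13022921] [ 0.57569598 -0.1759458   0.14852211]
```

View pics/w1c.png

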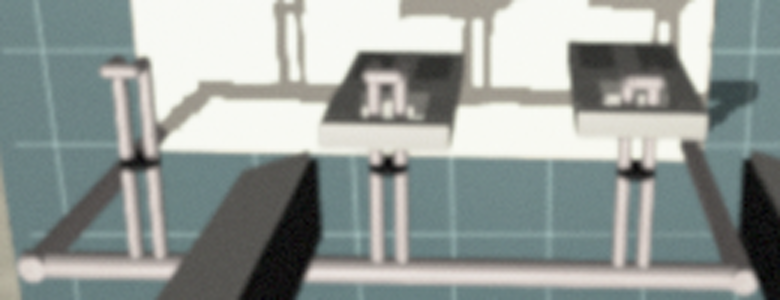

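Panel 3 is centred at about (0.5045, -0.2214) and panel 2 at (0.509, -0.3105), both with tops at 0.151. The stand yaw is about -1.3°. I'll take panel 3 now.

```bash
cat >> h.py <<'E'
from scipy.spatial.transform import Rotation as Ro
SY=np.radians(88.7)
def panel(x,y):
    robot.gripper_to(.066); over(x,y,SY,.30); down(.19,.25); print('touch',down(.136,.06,8)); stat('at')
    robot.gripper_to(.03); stat('grip')
    down(.151,.05); stat('raised')
    p=np.array(readout.get_ee_pos()); robot.move_linear(p+np.array([-.055,.0012,0]),.08); stat('out')
    down(.33,.25)
def insert(bx,by,zrel,tilt,opening,z0=.34):
    b=box(bx,by); over(b[0],b[1],BY+np.pi/2,z0); stat('over')
    t=down(zrel,.1,25); stat('in %s'%t)
    if tilt:
        R=np.array(readout.get_tool_rot()); ax=np.array([-np.sin(BY),np.cos(BY),0])
        p=readout.get_ee_pos(); robot.move_linear([p[0],p[1],max(p[2],.13)],.05,frame=Ro.from_rotvec(ax*np.radians(tilt)).as_matrix()@R)
    robot.gripper_to(opening); robot.pause(.3); stat('released')
    p=readout.get_ee_pos(); 
    if tilt: robot.move_linear(p,.05,frame=R)
    down(.3,.2); robot.pause(.4); stat('out')
E
python3 - <<'E'
from h import *
panel(.5045,-.2214)
insert(-.006,-.042,.122,15,.056)
save('top','top2.png'); save('scene','scene2.png')
im,d=grab_frame('wrist'); cv2.imwrite('pics/w2.png',im[:,:,::-1])
E
```

```text
touch False
at t 16.7 open 0.0663 gf 0.0 F [ 0.8 -0.5 -0.3] p [ 0.505 -0.221  0.136]
grip t 17.1 open 0.0459 gf 30.0 F [-0.2  0.   1.1] p [ 0.505 -0.221  0.136]
raised t 17.6 open 0.0458 gf 30.0 F [0.6 0.7 0.1] p [ 0.505 -0.221  0.151]
out t 18.4 open 0.0458 gf 30.0 F [-0.4  0.1  0.2] p [ 0.451 -0.22   0.151]
over t 21.1 open 0.0457 gf 30.0 F [ 0.8 -0.2 -0.9] p [0.548 0.189 0.34 ]
in False t 23.4 open 0.0456 gf 30.6 F [-0.5  0.7 -1.7] p [0.549 0.189 0.122]
released t 24.6 open 0.0559 gf 0.4 F [-0.7  0.   0.6] p [0.549 0.189 0.13 ]
out t 26.4 open 0.0561 gf 0.0 F [ 0.2  0.5 -0.4] p [0.548 0.189 0.3  ]
```

Run:
```python
import cv2,numpy as np
a=cv2.imread('pics/w2.png'); b=cv2.imread('pics/scene2.png')
cv2.imwrite('pics/c2.png',np.hstack([cv2.resize(a,(400,300)),cv2.resize(b,(400,300))]))
```

```text
(no output)
```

View pics/c2.png

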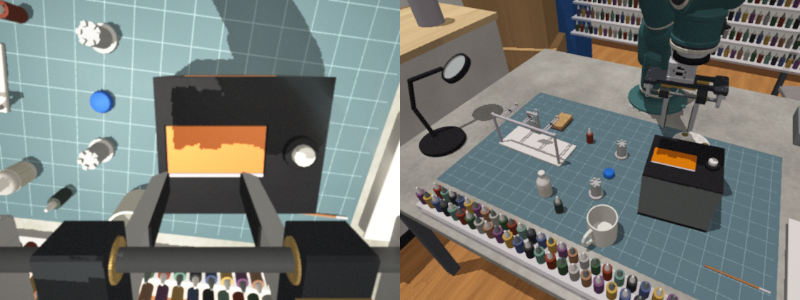

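Panel 3 is gone from the stand and the flap is shut and level (wrist view). Next is panel 2, then a look at the towers.

Run:
```python
from h import *
panel(.509,-.3105)
insert(-.006,-.042,.122,15,.056)
im,d=save('top','top3.png'); W=cloud('top',d); z=W[...,2]
b=box(0,-.03)
m=np.hypot(W[...,0]-b[0],W[...,1]-b[1])<.03; print('flap z',np.nanpercentile(z[m],[2,50,98]))
m=(abs(W[...,1]+.31)<.025)&(abs(W[...,0]-.509)<.01)&(z>.13); print('panel2 left',m.sum())
for k in cut_out('top','tower1')[:3]:
    w=W[k['pixels']]; w=w[(w[:,2]>.05)&(w[:,2]<.08)]
    if len(w): print(k['p'],np.round(k['pixel']),len(w),w.mean(0).round(4),cv2.minAreaRect((w[:,:2]*1000).astype(np.float32))[:2])
over(.53,-.0,np.radians(90),.33)
im,d=save('wrist','w3.png'); np.save('pics/w3_w.npy',cloud('wrist',d))
for k in cut_out('wrist','tower1')[:3]:
    w=cloud('wrist',d)[k['pixels']]; w=w[(w[:,2]>.05)&(w[:,2]<.08)]
    if len(w): print('wrist',k['p'],np.round(k['pixel']),len(w),w.mean(0).round(4),cv2.minAreaRect((w[:,:2]*1000).astype(np.float32))[:2])
```

```text
touch False
at t 30.4 open 0.0658 gf 0.0 F [ 0.3 -1.2  0.9] p [ 0.511 -0.309  0.136]
grip t 30.8 open 0.0457 gf 30.0 F [-0.7 -0.1  2.4] p [ 0.51  -0.309  0.136]
raised t 31.3 open 0.0459 gf 30.0 F [ 0.2  0.5 -1. ] p [ 0.511 -0.309  0.151]
out t 32.1 open 0.0458 gf 30.0 F [-0.3  0.2 -0.1] p [ 0.456 -0.308  0.151]
over t 35.1 open 0.0457 gf 30.0 F [-0.3  0.3 -0.3] p [0.549 0.19  0.34 ]
in False t 37.4 open 0.0458 gf 30.6 F [-1.7  0.3 -1.3] p [0.549 0.19  0.122]
released t 38.5 open 0.0557 gf 0.4 F [ 0.1 -0.7  1.1] p [0.549 0.19  0.13 ]
out t 40.3 open 0.0559 gf 0.0 F [-0.1 -0.   0.1] p [0.548 0.189 0.3  ]
flap z [0.64653363 0.66152715 0.66713725]
panel2 left 32
0.76 [201. 266.] 120 [ 0.6324 -0.0016  0.0621] ((632.2197265625, -1.8124704360961914), (30.46295928955078, 31.188861846923828))
0.63 [284. 282.] 128 [ 0.3943 -0.0347  0.062 ] ((394.70269775390625, -34.72412109375), (30.034082412719727, 32.30295944213867))
0.59 [164. 293.] 19 [ 0.736  -0.0749  0.0584] ((736.8052978515625, -74.98082733154297), (12.114471435546875, 11.349678993225098))
wrist 0.72 [239. 283.] 540 [0.6306 0.0012 0.0619] ((632.570068359375, 0.9780731201171875), (32.88412857055664, 33.885311126708984))
wrist 0.68 [ 57. 260.] 775 [ 0.3938 -0.0325  0.0624] ((393.6508483886719, -32.44548797607422), (32.945152282714844, 33.621551513671875))
```

View pics/w3.png

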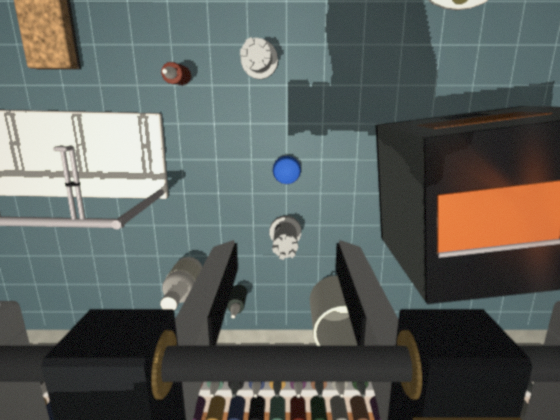

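Both panels are off the stand. The near tower has been knocked to about (0.394, -0.033), seen at (57,260) in the wrist view. The far tower is still at (0.632, 0). I'll take the near one first.

```bash
cat >> h.py <<'E'
def tower(x,y):
    robot.gripper_to(.074); over(x,y,np.pi/2,.30); print('touch',down(.1,.25),down(.048,.08,8)); stat('at')
    robot.gripper_to(.02); stat('grip'); down(.33,.25)
def look(f):
    im,d=save('top',f); W=cloud('top',d); b=box(0,-.03); c,s=np.cos(BY),np.sin(BY)
    dx,dy=W[...,0]-b[0],W[...,1]-b[1]; m=(abs(dx*c+dy*s)<.028)&(abs(-dx*s+dy*c)<.055)&(W[...,2]<.23)
    print('flap z',m.sum(),np.nanpercentile(W[m][:,2],[2,50,98]).round(3))
    for k in cut_out('top','tower1')[:3]:
        w=W[k['pixels']]; w=w[(w[:,2]>.05)&(w[:,2]<.08)]
        if len(w)>40: print(k['p'],np.round(k['pixel']),len(w),w.mean(0).round(4))
E
python3 - <<'E'
from h import *
tower(.394,-.0335)
insert(-.005,-.052,.121,0,.046)
over(.45,-.05,np.pi/2,.3)
look('top4.png')
E
```

```text
touch False False
at t 44.6 open 0.0739 gf 0.0 F [-0.9 -0.7 -0.2] p [ 0.396 -0.033  0.048]
grip t 45.3 open 0.0336 gf 30.0 F [-0.4 -0.4  2.6] p [ 0.396 -0.033  0.048]
over t 48.0 open 0.0334 gf 30.0 F [-1.2 -0.8 -0.9] p [0.55 0.18 0.34]
in False t 50.3 open 0.0334 gf 30.0 F [-1.  -0.6 -1.2] p [0.55  0.18  0.121]
released t 51.0 open 0.0463 gf 0.3 F [-1.  -0.6  0.1] p [0.55  0.18  0.121]
out t 52.5 open 0.0461 gf 0.0 F [ 0.3 -0.4  0.2] p [0.55 0.18 0.3 ]
flap z 1071 [0.031 0.179 0.184]
0.66 [202. 264.] 114 [ 0.6318 -0.0016  0.0626]
```

Run:
```python
from h import *
tower(.632,-.0005)
insert(-.005,-.014,.14,0,.046)
over(.45,-.05,np.pi/2,.3)
look('top5.png'); save('scene','scene5.png')
a=cv2.imread('pics/top4.png')[170:290,110:290]; b=cv2.imread('pics/top5.png')[170:290,110:290]
c=cv2.imread('pics/scene5.png')
cv2.imwrite('pics/c5.png',np.hstack([cv2.resize(np.vstack([a,b]),(390,520)),cv2.resize(c[170:340,300:500],(400,520))]))
```

```text
touch False False
at t 56.8 open 0.0738 gf 0.0 F [ 0.5 -0.1 -0.5] p [ 0.632 -0.     0.048]
grip t 57.5 open 0.034 gf 30.0 F [ 0.  -0.5  2.1] p [ 0.632 -0.001  0.048]
over t 60.0 open 0.0339 gf 30.0 F [-0.6 -0.7  0.4] p [0.547 0.217 0.34 ]
in False t 62.1 open 0.0335 gf 30.0 F [-1.  -0.5 -2.1] p [0.547 0.217 0.14 ]
released t 62.9 open 0.046 gf 0.3 F [-0.7  0.5  0.5] p [0.547 0.217 0.14 ]
out t 64.2 open 0.0463 gf 0.0 F [ 0.4  0.2 -0.9] p [0.547 0.217 0.3  ]
flap z 1063 [0.033 0.179 0.183]
```

View pics/c5.png

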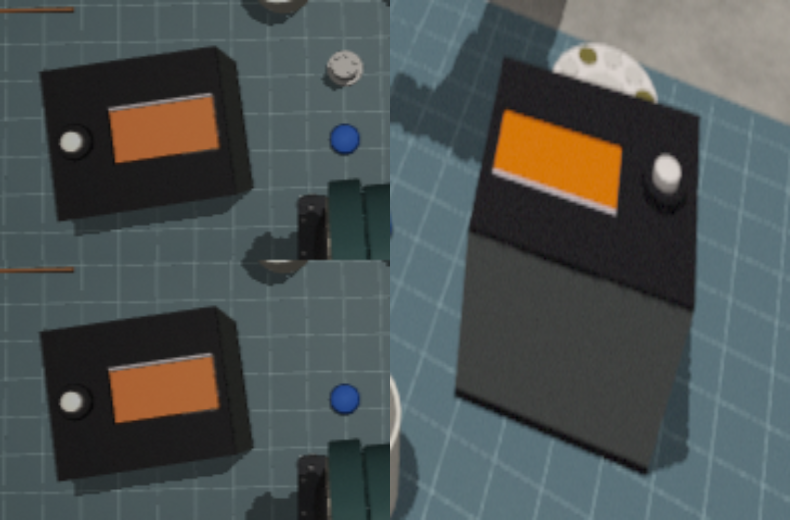

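The flap is shut and level, and no towers or panels are left outside. The button shows at about (401,71) in the crop. I'll press it.

Run:
```python
from h import *
robot.gripper_to(0)
im=cv2.imread('pics/top5.png').astype(int); W=cloud('top',np.load('pics/top5_d.npy'))
b=box(0,.068); m=(im.min(2)>130)&(np.hypot(W[...,0]-b[0],W[...,1]-b[1])<.03)&(W[...,2]>.19)
c=np.nanmedian(W[m],0); print(b,c,m.sum())
over(c[0],c[1],BY+np.pi/2,.34)
zt=c[2]+.022; down(zt+.015,.2); print(down(zt-.012,.02,12)); stat('press')
robot.pause(.3); stat(); down(zt+.06,.1); robot.pause(.3)
over(.45,-.05,np.pi/2,.34); look('top6.png'); save('scene','scene6.png')
W=cloud('top',np.load('pics/top6_d.npy')); print('btn',np.nanmedian(W[m],0))
a=cv2.imread('pics/top6.png'); s=cv2.imread('pics/scene6.png')
cv2.imwrite('pics/c6.png',np.hstack([a[100:400,60:460],s[100:400,60:460]]))
```

```text
[0.54017734 0.3006638  0.        ] [0.5400339  0.29959842 0.2020621 ] 66
True
press t 69.6 open 0.0005 gf 5.3 F [-2.5 -2.  10.3] p [0.541 0.298 0.218]
 t 69.9 open -0.0 gf 5.8 F [-2.4 -2.4 12.3] p [0.541 0.298 0.218]
flap z 1067 [0.033 0.179 0.183]
btn [0.5400364  0.2999038  0.20256843]
```

View pics/c6.png

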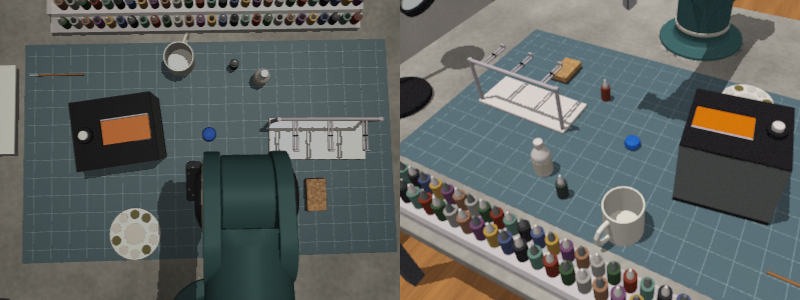

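All three hooks are empty, the sander is flat, the flap is shut and the button is back up after being pressed 6 mm at 12 N. The bystanders are where they were. I'm handing it in.

```bash
python3 -c "
from h import *
print(robot.sign_off())"
```

```text
the job is handed in; nothing more can be done
None
```

The job is handed in: the sander is flat on the desk, both panels and both towers (panel1 was absent) are in the box with the flap shut, and the start button was pressed fully and is up again; the sign-off returned no verdict.

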